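# Hang the ring rack over the drying bar and half open the air

## Task

Pick up the saddle-shaped steel rack of finished rings and hang it astride the horizontal bar of the drying stand, one leg each side, hanging freely; set it down on the bar, do not drop it. Once it hangs there by itself, turn the lever of the stand's air valve to half open, 45 degrees, and leave everything else on the bench where it is.

Things in the scene. Friction and masses are not known exactly. Their poses are not given: they have to be found in the camera images.
- rack_grip (a point): centre of the rack's wooden grip, a plate 44 mm (x) by 14 mm (y) by 32 mm high (z). This point is 112 mm above the leg ends, 32 mm above the roof ridge's top, 36 mm above the underside of the ridge. With the rack hanging on the bar it is 45 mm above the bar's axis
- rack: loose ring rack, about 0.2 kg, standing upright: inverted U of 4 mm steel sheet, open below. Two flat legs 60 mm wide (along y), inner faces 50 mm apart (along x), joined by a shallow ridged roof (ridge along y) with the wooden grip above; small brass rings outside the legs reach 35 mm from the centre. Same after a half turn about z. Origin: centre, level with the leg ends
- bar_mid (a point): middle of the drying stand's bar: round steel bar, 16 mm in diameter, along this frame's y, axis 125 mm above the bench, 210 mm long, ending in 16 mm posts (tops 135 mm above the bench) at y = +-105 mm. z is up. The stand is fixed; its place and yaw vary. Below the bar: a drip tray 120 mm (x) by 180 mm (y), 20 mm high
- bar: the same bar of the drying stand; origin and axes as point bar_mid
- valve_axis (a point): point on the vertical axis of the stand's ball valve, at the lever's height, 72 mm above the bench, 210 mm from the bar's middle along the bar frame's -y. The valve sits on a low pipe along that y line; pipe and valve body reach 42 mm above the bench
- lever_grip (a point): grip point of the valve lever, 75 mm out from the valve axis, 72 mm above the bench. The grip is a black level handle 13 mm wide, 16 mm high, from 35 to 107 mm from the axis; this frame's -x points outward along the lever, z up. Free space below it down to the bench, except above the pipe near fully open
- lever (a joint): valve opening angle, rad: 0 closed (lever crosswise to the pipe, along the bar frame's -x, towards the robot), pi/4 half open, pi/2 fully open (along the pipe, bar frame's -y, away from the bar). Grows counter-clockwise seen from above. Starts closed or up to 0.25 open. Friction about 0.1 N m; stays where left
- block: round granite bench block, disc 84 mm across, 26 mm high; bystander, origin at the centre of its underside
- burr_stand: green plastic burr stand 70 x 100 x 30 mm with thin burrs standing up to 54 mm; bystander, origin at the centre of its underside
- pusher: bezel pusher lying flat, 18 mm square wooden handle and steel rod, about 123 mm long, long axis = its x; bystander, origin at the centre of its underside
- clamp: brass ring clamp lying flat, 135 mm long along its x, 34 mm wide, 23 mm high; bystander, origin at the centre of its underside
- jar: amber jar with steel lid, 60 mm across, 70 mm high; bystander, origin at the centre of its underside
- dish: small copper dish, 72 mm across, 20 mm high; bystander, origin at the centre of its underside
Mind the look-alikes: they are no part of the job. What is shaped like the rack but black or blue is not meant.

How it is judged:
On the way, in this order (a step that is already met when the one before it is completed fails the run):
1. the rack hangs astride the bar by itself, let go (contact force between rack and bar above 0.5 N and angle between rack_grip's own z axis and vertical below 0.4 rad and angle between the y axis of rack_grip and the y axis of bar_mid, either way round below 0.4 rad and y of rack_grip in the frame of bar_mid between -0.09 and 0.09 m and x of rack_grip in the frame of bar_mid between -0.03 and 0.03 m and z of rack_grip in the frame of bar_mid between 0.028 and 0.06 m and contact force between rack and the fingers below 0.1 N and linear speed of rack below 0.05 m/s), for 0.3 s.
2. the valve lever is at half open (value of joint lever between 0.576 and 0.995 rad), for 0.2 s.
At the end, for the whole second after the job is handed in: The rack hangs at rest on the bar, released, one leg each side: its grip centre 28 to 60 mm above the bar's axis, within 30 mm of it sideways and within 90 mm of the bar's middle, tilted less than 0.4 rad and squared to the bar within 0.4 rad. The valve lever rests at 45 degrees, plus or minus 12 (all of step 1 and all of step 2 and velocity of joint lever below 0.05 rad/s); the robot touches nothing.
It fails at once if the rack is dropped (falls freely faster than 0.6 m/s) (linear speed of rack above 0.6 m/s and contact force between rack and the fingers below 0.1 N).
It fails at once if a bystander on the bench is shifted by more than 40 mm (distance of any of block, burr_stand, pusher, clamp, jar, dish from where it was at the start of the episode above 0.04 m).
It also fails if it takes over 58 s, if anything falls off the work surface, if the arm or the gripper's body presses on something with over 40 N, if the wrist force passes 120 N, or if a joint passes its speed limit or range.

## Robot

A 6-joint arm with a two-finger parallel gripper is mounted at the origin on the work surface. World frame = base frame: x ahead of the robot, y to its left, z up, the work surface at z = 0. Lengths are in m, angles in rad, forces in N, time in s.
With the tool pointing down it reaches from about 0.35 to 0.8 m from the base axis. Payload 7.3 kg.
Tool frame: the origin (TCP) lies where the fingers leave the gripper's body, on its centre line; the fingertips stand manip.tcp_to_tips ahead of it and the grasp point (between the pads) lies 54 mm ahead of it (manip.tcp_to_tips is the distance from the TCP to the fingertips, in m); x points along the fingers, y is the direction in which the jaws open and shut, and the axes are right-handed (so a half turn about x gives the same grasp; the last joint's range is limited). The gripper opens to 85 mm and grips with 20 to 120 N. Pads are 22 mm wide; open, the fingers measure 114 mm over their backs; the gripper's body (76 mm by 85 mm) begins 54 mm behind the grasp point. The pads swing forward as they close: fully open they stand 13 mm farther back than shut.
Start: joints at [-0.146, 0.342, 1.524, -0, 1.275, -0.146], TCP at [0.525, 0, 0.304] pointing down, gripper open.
Joint ranges: [-2.53, 2.53], [-0.77, 2.02], [0.04, 2.7], [-1, 4.14], [0.28, 2.66], [-3.11, 3.11]. Speed limits (rad/s): [2.57, 2.57, 3.14, 3.14, 3.14, 3.14].

## Interface

Orientations are given as [roll, pitch, yaw] about the fixed x, y, z axes, in that order (R = Rz(yaw) Ry(pitch) Rx(roll)).
In Python, from plant import manip gives the robot as it stands. The module is installed in compiled form; this text tells all that it offers.
- The arm moves only by the shell command python3 -m crank 'ROWS'. ROWS is a JSON object of lists of equal length, an entry for each row: "slide": the shift along the tool's x, y, z in cm, a list of three; "twist": the turn, a rotation vector about the tool's x, y, z in rad, a list of three; "jaw": the closure, from 0 (fully open) to 1 (shut). A call has 1 to 10 rows; each row is the pose to reach, as a shift and turn from the pose commanded when the call began, along the tool's axes at that moment; what a row does not reach only later rows make up. A row lasts 1/8 s, in which the tool goes at most 62.5 mm and 10.7 degrees, less where a joint would pass 70% of its speed; a pose out of reach is approached as far as the arm can. A call with a gripper value outside its range is refused whole. The fingers move at their own pace and stop on an object; the grip force is fixed at half the most. Time passes only in rows, so rows that repeat a pose let the fingers close. It gives the time, the measured TCP pose, the force and the opening at its end, in the units of the state.
- manip.read_state(): the state, without advancing time (a new reading comes with each control period).
- manip.snapshot(name): name is "scene" or "side" or "wrist"; returns a dict with "frame" (400x640x3 uint8, red, green, blue), "mtx" (3x3 intrinsics, pixels), "rvec" (rotation vector, rad) and "tvec" (3), from world to camera coordinates, as OpenCV has them. Camera axes: x right, y down, z forward; pixel columns grow to the right and rows downward; lengths in m; the calibration is good to about 2 mm. A picture is of the moment at which its call begins. There is no depth.
- manip.hand_in(): hands the job in, once; it reports no verdict.
The state is a dict: "clock": time; "joint_positions": joint angles; "joint_vel": joint speeds; "joint_torque": joint torques, N m; "tool_pos": TCP position; "tool_rot": TCP orientation; "wrist_force": force on the tool from outside, world axes, zero at the start; "torque": the same for the moment, N m; "gripper_width": finger opening in m.
Only numpy, scipy, OpenCV 4.12 (cv2) and the standard library are available. Lean on these libraries where they do the work, as an engineer would, in place of code of your own. Each camera call takes 0.05 s, during which the arm holds its last target.

## Working session

There is one attempt and no reset: what is moved stays moved. The work goes in short steps, Python scripts to look and compute and a shell command to move; the robot and the scene stay as the last step left them, time stands still between calls to the robot, and variables do not carry over. Pictures are saved under pics/ and viewed, and the job is handed in when it is done.

```bash
mkdir -p pics; cat > h.py <<'E'
import numpy as np, cv2
from plant import manip
def snap(n,f):
    s=manip.snapshot(n); cv2.imwrite('pics/'+f+'.png',s['frame'][:,:,::-1]); 
    np.savez('pics/'+f+'.npz',**s); return s
def ray(s,u,v):
    R,_=cv2.Rodrigues(np.array(s['rvec'])); K=np.array(s['mtx']);t=np.array(s['tvec']).ravel()
    d=R.T@np.linalg.inv(K)@np.array([u,v,1.]); return -R.T@t,d
def onz(s,u,v,z):
    c,d=ray(s,u,v); return c+d*(z-c[2])/d[2]
def proj(s,p):
    q,_=cv2.projectPoints(np.array(p,float).reshape(-1,3),np.array(s['rvec'],float),np.array(s['tvec'],float),np.array(s['mtx'],float),None);return q.reshape(-1,2)
E
python3 - <<'E'
from h import *
for n in ['scene','side','wrist']: snap(n,n+'0')
s=manip.read_state();print(s, manip.tcp_to_tips)
E
```

```text
{'clock': 0.15, 'joint_positions': array([-1.46044299e-01,  3.42577132e-01,  1.52479316e+00,  4.40843217e-05,
        1.27541106e+00, -1.46023324e-01]), 'joint_vel': array([-0.00231512, -0.00217524, -0.00365701, -0.00155092, -0.00035904,
        0.00098235]), 'joint_torque': array([ 1.24654900e-03, -4.33907533e+01, -2.46148127e+01, -9.02174702e-05,
        5.71925848e-03,  3.60333468e-05]), 'tool_pos': array([5.24785193e-01, 4.08675465e-05, 3.03379607e-01]), 'tool_rot': array([-1.75227193,  1.56960688,  2.96008322]), 'wrist_force': array([ 0.35694104,  0.62564045, -0.00109832]), 'torque': array([-0.02470823,  0.00372896, -0.00971022]), 'gripper_width': 0.08539617814704507} 0.0726
```

View pics/scene0.png

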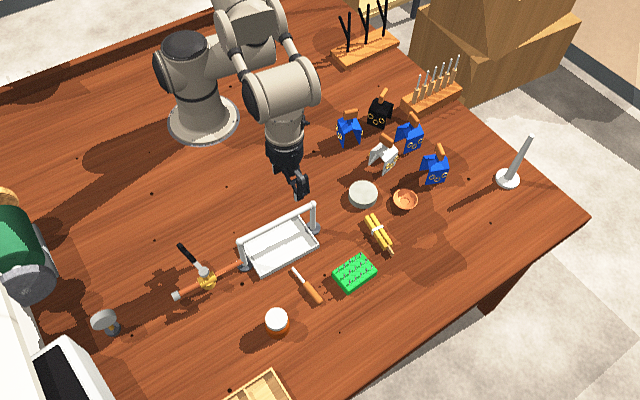

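View pics/side0.png

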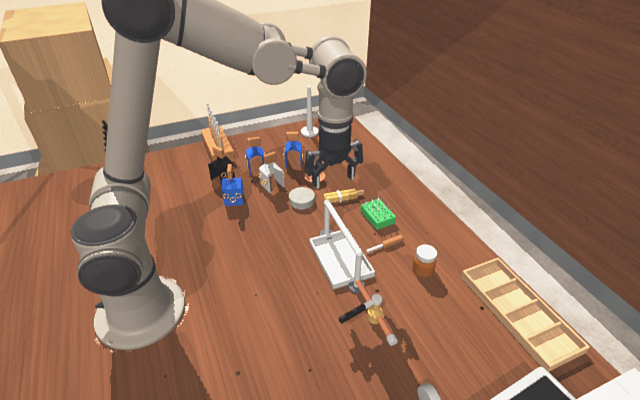

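View pics/wrist0.png

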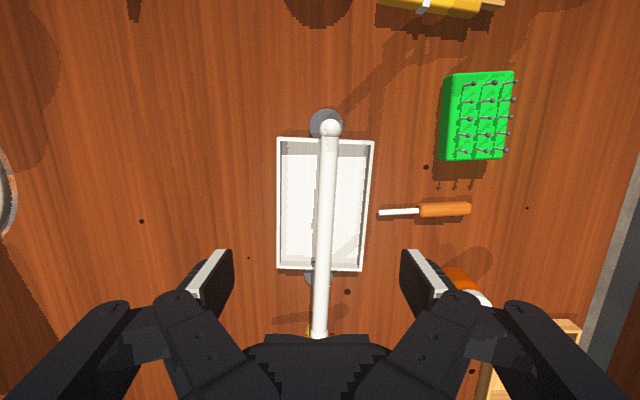

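```bash
python3 - <<'E'
import cv2,numpy as np
a=cv2.imread('pics/scene0.png'); b=cv2.imread('pics/side0.png')
cv2.imwrite('pics/z1.png',cv2.resize(a[80:220,320:480],(800,700)[:2],interpolation=cv2.INTER_CUBIC)[:600])
cv2.imwrite('pics/z2.png',cv2.resize(b[120:220,200:330],(780,600),interpolation=cv2.INTER_CUBIC))
cv2.imwrite('pics/z3.png',cv2.resize(a[190:310,165:325],(800,600),interpolation=cv2.INTER_CUBIC))
cv2.imwrite('pics/z4.png',cv2.resize(b[190:350,300:420],(450,600),interpolation=cv2.INTER_CUBIC))
E
```

```text
(no output)
```

View pics/z1.png

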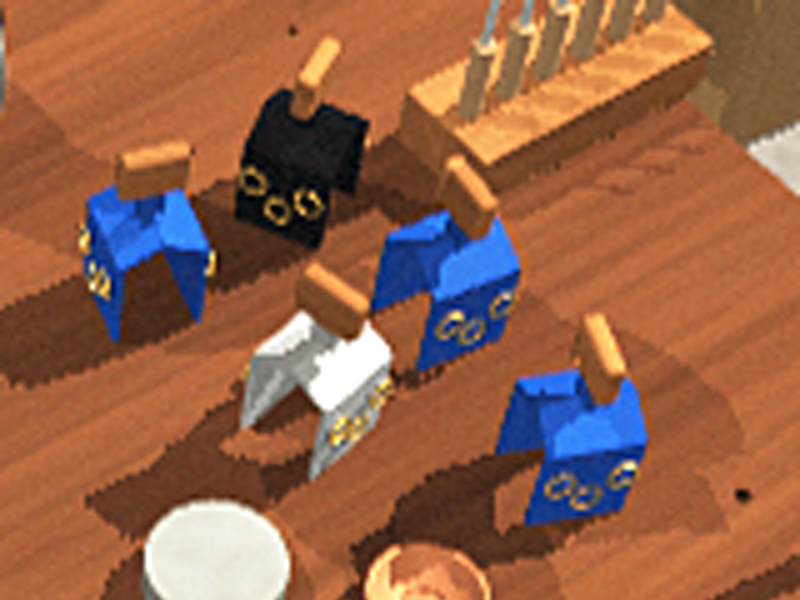

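View pics/z2.png

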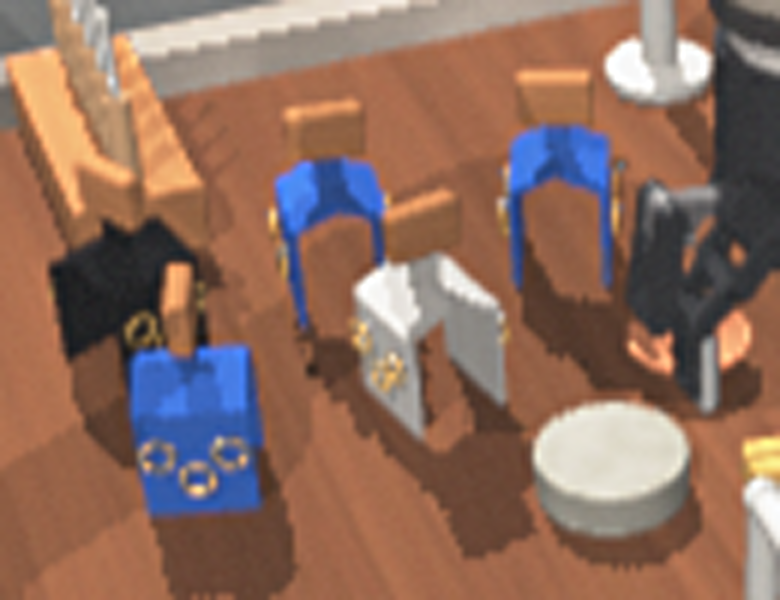

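View pics/z3.png

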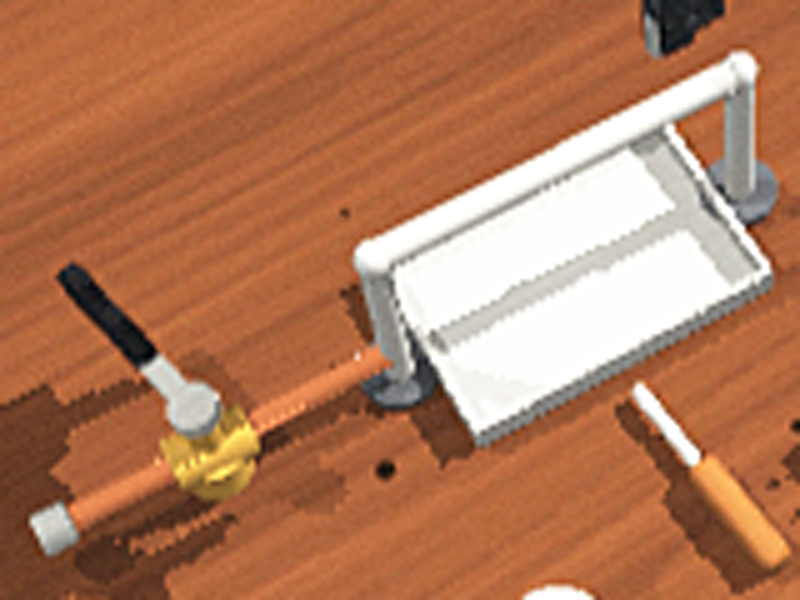

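View pics/z4.png

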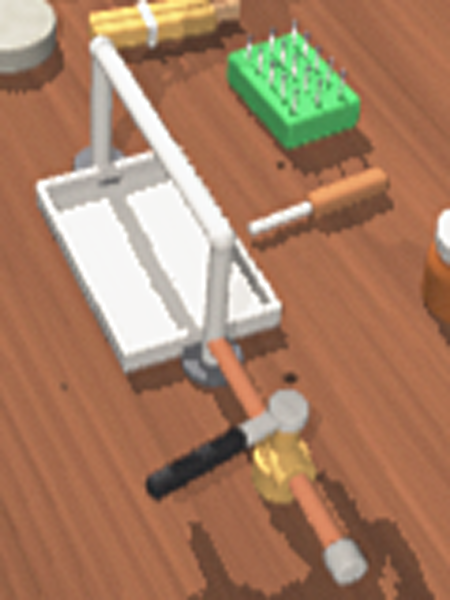

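```bash
cat >> h.py <<'E'
def tri(s1,p1,s2,p2):
    a,d=ray(s1,*p1);b,e=ray(s2,*p2);d=d/np.linalg.norm(d);e=e/np.linalg.norm(e)
    k=np.linalg.lstsq(np.array([d,-e]).T,b-a,rcond=None)[0]
    x,y=a+k[0]*d,b+k[1]*e
    return (x+y)/2,np.linalg.norm(x-y)
E
python3 - <<'E'
from h import *
np.set_printoptions(precision=4,suppress=True)
S=dict(np.load('pics/scene0.npz'));D=dict(np.load('pics/side0.npz'))
z1=lambda x,y:(320+x/5-.4,80+y/5-.4)
z2=lambda x,y:(200+x/6-.4,120+y/6-.4)
z3=lambda x,y:(165+x/5-.4,190+y/5-.4)
z4=lambda x,y:(300+x/3.75-.4,190+y/3.75-.4)
P={}
for n,a,b,h in [('postfar',z3(741,67),z4(101,45),.131),('postnear',z3(373,250),z4(222,238),.131),('valvecap',z3(193,403),z4(290,406),.08),('levertip',z3(70,272),z4(155,488),.072),
 ('grip',z1(332,300),z2(423,222),.112),('legLnear',z1(245,427),z2(503,403),0),('legRnear',z1(313,477),z2(503,403),0),('legx',z1(313,477),z2(420,440),0)]:
    print(n,*tri(S,a,D,b),onz(S,*a,h),onz(D,*b,h))
for n in (S,D): print(ray(n,320,200))
E
```

```text
postfar [0.537  0.0657 0.1257] 0.00037508088347578186 [0.5397 0.0639 0.131 ] [0.5343 0.0596 0.131 ]
postnear [ 0.5268 -0.1451  0.1259] 0.005045574075601938 [ 0.5278 -0.1439  0.131 ] [ 0.525  -0.1522  0.131 ]
valvecap [ 0.5238 -0.2507  0.0759] 0.0026884503317923807 [ 0.5251 -0.2499  0.08  ] [ 0.5223 -0.2548  0.08  ]
levertip [ 0.4212 -0.2687  0.0717] 0.0031652250715529626 [ 0.4203 -0.2674  0.072 ] [ 0.4217 -0.2705  0.072 ]
grip [0.4691 0.3631 0.1148] 0.0008385446250713043 [0.467  0.3653 0.112 ] [0.4703 0.3666 0.112 ]
legLnear [0.4806 0.2975 0.042 ] 0.01948217449924999 [0.4493 0.3305 0.    ] [0.4995 0.3367 0.    ]
legRnear [ 0.5007  0.3425 -0.0037] 0.001675242033831176 [0.5019 0.3412 0.    ] [0.4995 0.3367 0.    ]
legx [ 0.4667  0.3807 -0.0556] 0.016716903965465428 [0.5019 0.3412 0.    ] [ 0.4455  0.3231 -0.    ]
(array([ 1.1046, -0.3245,  1.1761]), array([-0.4479,  0.3257, -0.8326]))
(array([ 0.1436, -0.791 ,  0.8965]), array([ 0.3103,  0.7117, -0.6303]))
```

```bash
cat >> h.py <<'E'
from scipy.spatial.transform import Rotation as Ro
def plan(p,yaw):
    """shift/twist (tool axes) to put TCP at p, pointing down, tool y at world angle yaw (mod pi)"""
    s=manip.read_state();R=Ro.from_euler('xyz',s['tool_rot']);
    y=np.array([np.cos(yaw),np.sin(yaw),0]); 
    if R.as_matrix()[:,1]@y<0:y=-y
    x=np.array([0,0,-1.]);T=Ro.from_matrix(np.array([x,y,np.cross(x,y)]).T)
    print('pos',s['tool_pos'],'yang',np.arctan2(*R.as_matrix()[[1,0],1]),'t',s['clock'],'w',s['gripper_width'],'F',s['wrist_force'])
    print('slide cm',R.inv().apply(np.array(p)-s['tool_pos'])*100,'twist',(R.inv()*T).as_rotvec())
np.set_printoptions(precision=4,suppress=True)
E
python3 - <<'E'
from h import *
print(Ro.from_euler('xyz',manip.read_state()['tool_rot']).as_matrix())
plan([.44,.33,.304],np.pi/2+.2)
S=dict(np.load('pics/scene0.npz'));D=dict(np.load('pics/side0.npz'))
z1=lambda x,y:(320+x/5-.4,80+y/5-.4)
z2=lambda x,y:(200+x/6-.4,120+y/6-.4)
for n,a,b in [('blueR',z1(470,195),z2(325,125)),('black',z1(318,80),z2(107,185)),('blueL',z1(153,170),z2(178,305)),('blueF',z1(602,358),z2(553,95))]: print(n,*tri(S,a,D,b))
E
```

```text
[[-0.0012  1.     -0.    ]
 [ 0.0002 -0.     -1.    ]
 [-1.     -0.0012 -0.0002]]
pos [0.5248 0.     0.3034] yang -3.370711058553942e-05 t 0.15 w 0.08539617814704507 F [ 0.3569  0.6256 -0.0011]
slide cm [ -0.045   -8.4797 -32.9956] twist [1.3708 0.0006 0.0011]
blueR [0.4502 0.4827 0.1136] 0.00011686567217153092
black [0.3222 0.4717 0.1104] 0.003648078386647122
blueL [0.3286 0.341  0.1124] 0.001899755970096993
blueF [0.5839 0.4666 0.1103] 0.0006090843775752716
```

```bash
python3 -m crank '{"slide":[[0,-6,-18],[0,-12,-36],[0,-12,-36],[0,-12,-36],[0,-12,-36],[0,-12,-36],[0,-12,-36],[0,-12,-36],[0,-12,-36],[0,-12,-36]],"twist":[[0.18,0,0],[0.36,0,0],[0.54,0,0],[0.72,0,0],[0.9,0,0],[1.08,0,0],[1.26,0,0],[1.37,0,0],[1.37,0,0],[1.37,0,0]],"jaw":[0,0,0,0,0,0,0,0,0,0]}'
python3 - <<'E'
from h import *
snap('wrist','wrist1'); print(manip.read_state()['tool_pos'])
E
```

```text
clock: 1.4
tool_pos: [0.4052, 0.3596, 0.3038]
tool_rot: [0.867, 1.57, -2.071]
wrist_force: [0.5, 0.4, 0.2]
gripper_width: 0.0855
[0.4053 0.3595 0.3038]
```

View pics/wrist1.png

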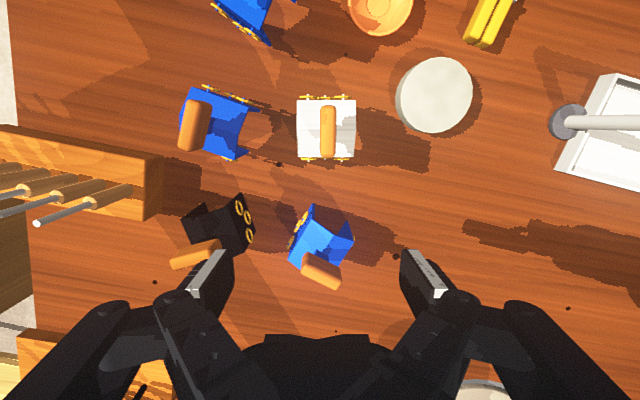

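```bash
python3 - <<'E'
from h import *
s=dict(np.load('pics/wrist1.npz'));f=s['frame']
hsv=cv2.cvtColor(f,cv2.COLOR_RGB2HSV)
m=np.zeros(f.shape[:2],np.uint8);m[96:162,305:350]=1
w=((hsv[...,1]<60)&(hsv[...,2]>120)).astype(np.uint8);w[:85]=0;w[165:]=0;w[:,:290]=0;w[:,360:]=0
g=((hsv[...,1]>100)&(hsv[...,2]>120)).astype(np.uint8)*m
for nm,k,z in(('white',w,.075),('grip',g,.127)):
    n,l,st,c=cv2.connectedComponentsWithStats(k);i=1+np.argmax(st[1:,4]);print(nm,st[i],c[i])
    cs,_=cv2.findContours((l==i).astype(np.uint8),0,2);r=cv2.minAreaRect(max(cs,key=cv2.contourArea));b=cv2.boxPoints(r)
    P=np.array([onz(s,u,v,z) for u,v in b]);e=np.array([P[1]-P[0],P[2]-P[1]]);print(P.mean(0),np.linalg.norm(e,axis=1),np.arctan2(e[:,1],e[:,0]))
cv2.imwrite('pics/z5.png',cv2.resize(f[80:180,270:390,::-1],(720,600),interpolation=cv2.INTER_CUBIC))
c,_=ray(s,0,0);print(c)
E
```

```text
white [ 296   98   60   60 2519] [325.002  126.6336]
[0.4681 0.3624 0.075 ] [0.0588 0.0586] [-1.367  -2.8989]
grip [ 305  105   45   57 1001] [327.3946 136.2478]
[0.4653 0.3622 0.127 ] [0.0364 0.0464] [-1.367  -2.9049]
[0.4759 0.3737 0.3733]
```

View pics/z5.png

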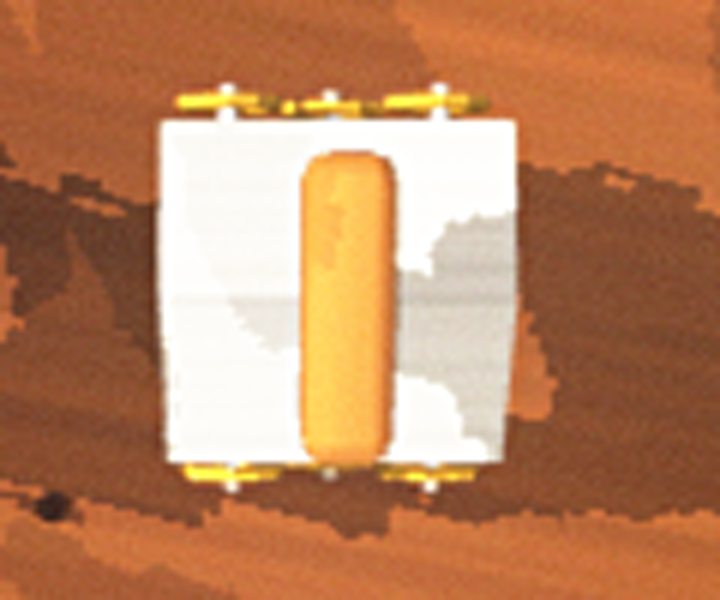

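```bash
python3 - <<'E'
from h import *
plan([.468,.3625,.168],-1.37)
E
```

```text
pos [0.4053 0.3595 0.3038] yang -1.3680636041765446 t 1.45 w 0.08530680251375442 F [0.4233 0.0014 0.8459]
slide cm [13.584   0.9675 -6.2078] twist [ 0.0019  0.0001 -0.0002]
```

```bash
python3 -m crank '{"slide":[[0,0.5,-3],[0,1,-6.2],[3,1,-6.2],[6,1,-6.2],[8.5,1,-6.2],[10.5,1,-6.2],[12,1,-6.2],[13,1,-6.2],[13.6,1,-6.2],[13.6,1,-6.2]],"twist":[[0,0,0],[0,0,0],[0,0,0],[0,0,0],[0,0,0],[0,0,0],[0,0,0],[0,0,0],[0,0,0],[0,0,0]],"jaw":[0,0,0,0,0,0,0,0,0,0]}'
python3 - <<'E'
from h import *
snap('wrist','wrist2');snap('side','side2')
plan([.468,.3625,.168],-1.37)
E
```

```text
clock: 2.7
tool_pos: [0.4678, 0.3626, 0.1679]
tool_rot: [2.112, 1.571, -0.829]
wrist_force: [0.2, -0.1, -0.1]
gripper_width: 0.0852
pos [0.468  0.3628 0.1685] yang -1.3698871600964224 t 2.8 w 0.08566374528458748 F [-0.7316  0.2882 -0.1218]
slide cm [0.0482 0.0251 0.0057] twist [ 0.0001 -0.0011  0.0003]
```

View pics/wrist2.png

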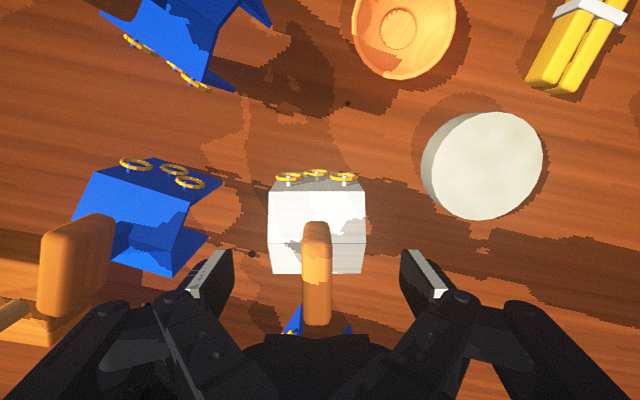

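View pics/side2.png

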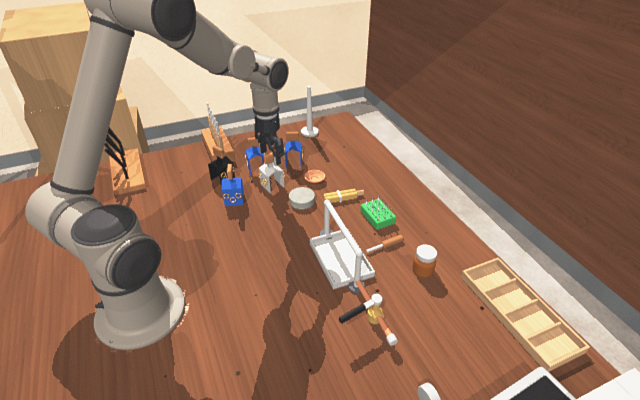

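The grip (u≈317, v≈270) is centred between the open pads; close.

```bash
python3 -m crank '{"slide":[[0,0,0],[0,0,0],[0,0,0],[0,0,0],[0,0,0],[0,0,0],[0,0,0]],"twist":[[0,0,0],[0,0,0],[0,0,0],[0,0,0],[0,0,0],[0,0,0],[0,0,0]],"jaw":[0.4,0.8,1,1,1,1,1]}'
python3 -m crank '{"slide":[[-1,0,0],[-3,0,0],[-6,0,0],[-10,0,0],[-13,0,0],[-15.5,0,0],[-16.5,0,0],[-16.5,0,0]],"twist":[[0,0,0],[0,0,0],[0,0,0],[0,0,0],[0,0,0],[0,0,0],[0,0,0],[0,0,0]],"jaw":[1,1,1,1,1,1,1,1]}'
python3 - <<'E'
from h import *
snap('scene','scene3');snap('side','side3');snap('wrist','wrist3')
plan([.532,-.04,.333],-np.pi/2-.047)
E
```

```text
clock: 3.68
tool_pos: [0.4679, 0.3627, 0.1681]
tool_rot: [-2.935, 1.57, 0.407]
wrist_force: [0.1, 0.3, 2.1]
gripper_width: 0.0131
clock: 4.68
tool_pos: [0.4676, 0.3626, 0.3329]
tool_rot: [-2.917, 1.571, 0.425]
wrist_force: [0.5, -0.4, -3.1]
gripper_width: 0.0134
pos [0.4674 0.3624 0.3315] yang -1.369991179998305 t 4.825 w 0.013131337555046033 F [ 0.154   0.5258 -2.4811]
slide cm [-0.1121 40.7193  1.6985] twist [ 0.2478  0.0023 -0.0012]
```

View pics/wrist3.png

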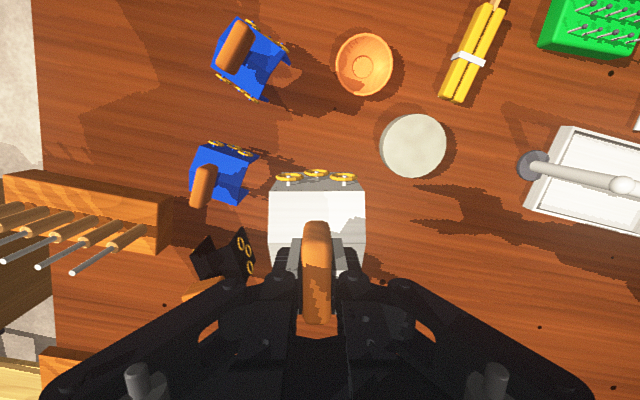

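View pics/scene3.png

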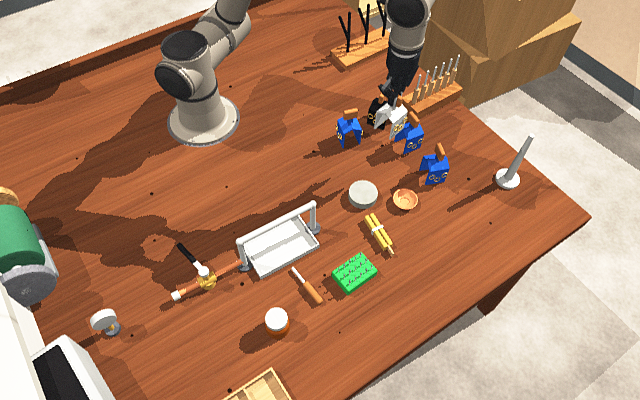

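```bash
python3 - <<'E'
from h import *
s=dict(np.load('pics/wrist0.npz'));f=s['frame'].astype(int)
cv2.imwrite('pics/z6.png',cv2.resize(f[100:340,270:380,::-1].astype(np.uint8),(275,600),interpolation=cv2.INTER_CUBIC))
for v in range(145,335,20):
    print(v,f[v,308:342].mean(1).astype(int))
E
```

```text
145 [182 181 186 188 182 183 178 184 185 182 185 173 160 193 222 234 242 242
 224 229 235 233 236 231 232 226 224 217 201 188 198 179 178 179]
165 [246 246 247 245 245 246 245 247 247 194 180 158 191 223 237 240 244 247
 249 249 248 248 247 245 240 237 228 212 180 211 248 247 246 246]
185 [247 247 246 245 245 247 247 248 192 188 174 195 222 236 241 247 247 248
 250 249 247 246 244 241 235 226 199 191 236 250 248 247 246 245]
205 [248 247 247 247 249 246 189 190 187 171 193 223 235 243 245 248 249 249
 248 247 246 244 240 235 222 194 198 251 250 247 247 246 246 246]
225 [247 248 247 193 182 181 185 185 171 190 221 235 241 246 248 249 249 248
 246 246 244 240 234 217 189 209 251 248 247 245 246 245 243 245]
245 [245 245 249 247 184 174 181 183 187 219 234 241 246 248 250 249 248 247
 245 242 237 231 212 184 223 248 246 243 243 244 245 244 244 245]
265 [214 216 220 203 113  99 122 190 218 233 240 244 248 250 248 249 245 245
 242 236 228 201 170 188 211 213 210 212 212 210 214 213 210 212]
285 [ 81  79  77  74  93 119 183 213 234 239 245 247 248 249 247 246 244 241
 235 220 195 157 100  94  98 112 108 100  99 102 106 101 106  97]
305 [ 99  73  61  71  99 163 211 231 241 244 247 248 247 247 245 243 241 232
 218 180 115  88  88  94 104 102  86  85  91  82  84  81  79  79]
325 [116  70  72  92 163 209 231 238 242 246 247 247 245 244 241 236 228 209
 168  87  84  81  81  83  79  87  82  93  91  90  89  86  89  90]
```

View pics/z6.png

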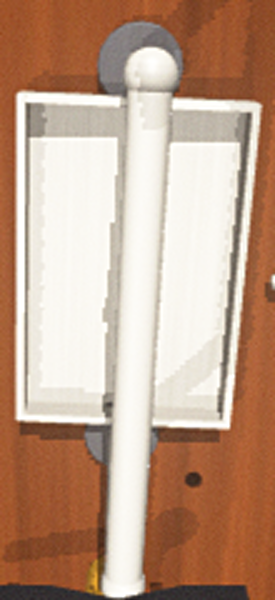

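```bash
python3 - <<'E'
from h import *
s=dict(np.load('pics/wrist0.npz'))
a=onz(s,327.6,165,.125);b=onz(s,319.2,325,.125);c=onz(s,331,128,.135);print(a,b,c)
d=a-b;print(np.arctan2(-d[0],d[1]))
for y in(.066,-.04,-.145):print(y,a+d*(y-a[1])/d[1])
plan((b+d*(-.04-b[1])/d[1])*[1,1,0]+[0,0,.333],-np.pi/2+np.arctan2(-d[0],d[1]))
E
```

```text
[0.5346 0.0321 0.125 ] [ 0.5277 -0.1374  0.125 ] [0.5366 0.0641 0.135 ]
-0.040728514619781435
0.066 [0.536 0.066 0.125]
-0.04 [ 0.5317 -0.04    0.125 ]
-0.145 [ 0.5274 -0.145   0.125 ]
pos [0.4674 0.3624 0.3315] yang -1.369991179998305 t 4.825 w 0.013131337555046033 F [ 0.154   0.5258 -2.4811]
slide cm [-0.112  40.7127  1.7309] twist [ 0.2415  0.0023 -0.0012]
```

```bash
python3 -m crank '{"slide":[[0,2,0],[0,6,0.3],[0,11,0.5],[0,16,0.7],[0,21,0.9],[0,26,1.1],[0,31,1.3],[0,36,1.5],[0,39.5,1.7],[0,40.7,1.7]],"twist":[[0.02,0,0],[0.05,0,0],[0.08,0,0],[0.11,0,0],[0.14,0,0],[0.17,0,0],[0.2,0,0],[0.22,0,0],[0.244,0,0],[0.244,0,0]],"jaw":[1,1,1,1,1,1,1,1,1,1]}'
python3 -m crank '{"slide":[[0,0,0],[0,0,0]],"twist":[[0,0,0],[0,0,0]],"jaw":[1,1]}'
python3 - <<'E'
from h import *
snap('scene','scene4');snap('side','side4');snap('wrist','wrist4')
plan([.5317,-.04,.228],-np.pi/2-.043)
a=cv2.imread('pics/scene4.png'); b=cv2.imread('pics/side4.png')
cv2.imwrite('pics/z7.png',np.hstack([cv2.resize(a[140:300,220:340],(400,533),interpolation=2),cv2.resize(b[140:300,270:390],(400,533),interpolation=2)]))
E
```

```text
clock: 6.08
tool_pos: [0.5318, -0.0424, 0.3323]
tool_rot: [0.276, 1.57, -2.912]
wrist_force: [-0.5, 0.7, -2.6]
gripper_width: 0.013
clock: 6.32
tool_pos: [0.532, -0.0387, 0.3328]
tool_rot: [-0.894, 1.57, 2.205]
wrist_force: [-0.2, 0.8, -3.4]
gripper_width: 0.0136
pos [ 0.5322 -0.0385  0.333 ] yang -1.612326087314752 t 6.475 w 0.013056366798449227 F [-0.4852  0.2422 -2.9309]
slide cm [10.499   0.1501  0.0413] twist [ 0.0015 -0.0001  0.0002]
```

View pics/z7.png

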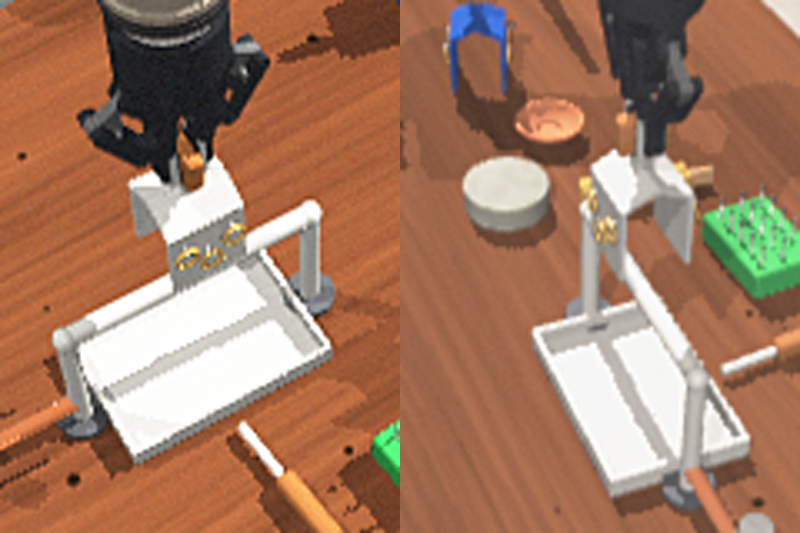

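View pics/wrist4.png

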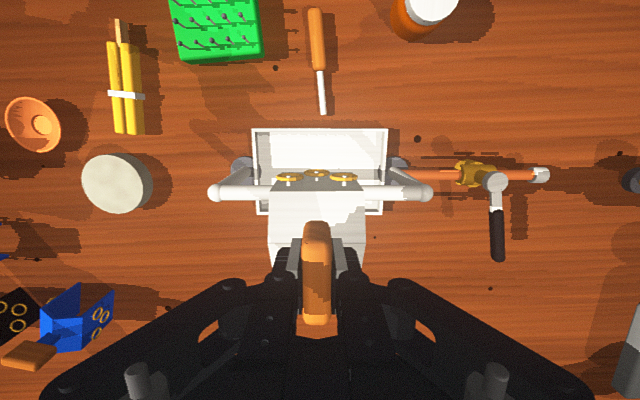

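```bash
python3 -m crank '{"slide":[[1,0.1,0],[3,0.1,0],[5,0.1,0],[7,0.1,0],[8.5,0.1,0],[9.5,0.1,0],[10,0.1,0],[10.2,0.1,0],[10.2,0.1,0]],"twist":[[0,0,0],[0,0,0],[0,0,0],[0,0,0],[0,0,0],[0,0,0],[0,0,0],[0,0,0],[0,0,0]],"jaw":[1,1,1,1,1,1,1,1,1]}'
python3 -m crank '{"slide":[[0.2,0,0],[0.4,0,0],[0.4,0,0]],"twist":[[0,0,0],[0,0,0],[0,0,0]],"jaw":[1,1,1]}'
python3 - <<'E'
from h import *
snap('scene','scene5');snap('side','side5')
plan([.5317,-.04,.226],-np.pi/2-.043)
a=cv2.imread('pics/scene5.png'); b=cv2.imread('pics/side5.png')
cv2.imwrite('pics/z8.png',np.hstack([cv2.resize(a[160:300,220:340],(400,467),interpolation=2),cv2.resize(b[160:300,270:390],(400,467),interpolation=2)]))
E
```

```text
clock: 7.6
tool_pos: [0.5324, -0.0406, 0.2313]
tool_rot: [2.965, 1.57, -0.22]
wrist_force: [0.8, 0.5, -2.1]
gripper_width: 0.0135
clock: 7.98
tool_pos: [0.5322, -0.0406, 0.2268]
tool_rot: [-0.186, 1.571, 2.912]
wrist_force: [-0.6, 0.8, -2.8]
gripper_width: 0.0134
pos [ 0.5323 -0.0406  0.227 ] yang -1.6140407781335429 t 8.075 w 0.013266153140851479 F [ 0.5216 -0.2428 -2.8013]
slide cm [ 0.0956 -0.0619  0.0592] twist [-0.0002 -0.0002 -0.    ]
```

View pics/z8.png

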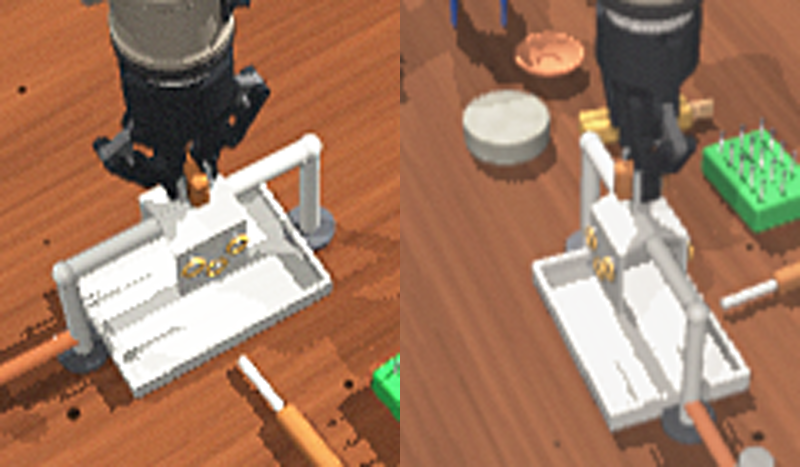

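No contact yet (force still the rack's weight). Lower in small steps.

```bash
python3 -m crank '{"slide":[[0.1,0,0],[0.1,0,0],[0.1,0,0]],"twist":[[0,0,0],[0,0,0],[0,0,0]],"jaw":[1,1,1]}'
python3 -m crank '{"slide":[[0.1,0,0],[0.1,0,0],[0.1,0,0]],"twist":[[0,0,0],[0,0,0],[0,0,0]],"jaw":[1,1,1]}'
```

```text
clock: 8.45
tool_pos: [0.5323, -0.0406, 0.226]
tool_rot: [2.998, 1.57, -0.187]
wrist_force: [-0.2, -0.9, -1.2]
gripper_width: 0.0136
clock: 8.82
tool_pos: [0.5324, -0.0406, 0.226]
tool_rot: [2.939, 1.569, -0.245]
wrist_force: [-2.6, -0.3, 5.7]
gripper_width: 0.013
```

```bash
python3 -m crank '{"slide":[[0,0,0],[0,0,0],[0,0,0],[0,0,0],[0,0,0],[0,0,0],[0,0,0]],"twist":[[0,0,0],[0,0,0],[0,0,0],[0,0,0],[0,0,0],[0,0,0],[0,0,0]],"jaw":[0.8,0.75,0.7,0.6,0.5,0.4,0.4]}'
python3 - <<'E'
from h import *
snap('scene','scene6');snap('side','side6')
print(manip.read_state()['wrist_force'],manip.read_state()['gripper_width'])
a=cv2.imread('pics/scene6.png'); b=cv2.imread('pics/side6.png')
cv2.imwrite('pics/z9.png',np.hstack([cv2.resize(a[160:300,220:340],(400,467),interpolation=2),cv2.resize(b[160:300,270:390],(400,467),interpolation=2)]))
E
```

```text
clock: 9.7
tool_pos: [0.5323, -0.0406, 0.2249]
tool_rot: [2.91, 1.571, -0.274]
wrist_force: [0.4, -0.4, -0.2]
gripper_width: 0.0515
[-0.4033  0.0728  0.3398] 0.050764352297320535
```

View pics/z9.png

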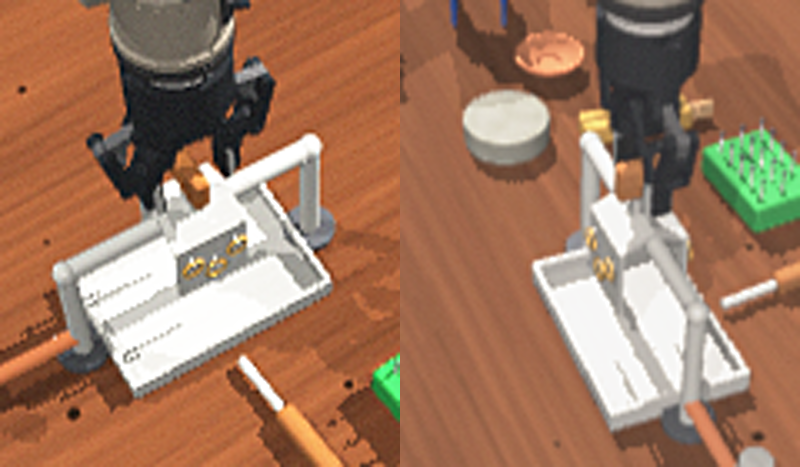

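```bash
python3 -m crank '{"slide":[[-1,0,0],[-2.5,0,0],[-5,0,0],[-9,0,0],[-12,0,0],[-14,0,0],[-14,0,0]],"twist":[[0,0,0],[0,0,0],[0,0,0],[0,0,0],[0,0,0],[0,0,0],[0,0,0]],"jaw":[0.4,0.4,0.4,0.4,0.6,0.8,1]}'
python3 - <<'E'
from h import *
snap('scene','scene7');snap('side','side7');snap('wrist','wrist7')
S=manip.read_state()
a=cv2.imread('pics/scene7.png'); b=cv2.imread('pics/side7.png')
cv2.imwrite('pics/z10.png',np.hstack([cv2.resize(a[160:310,160:340],(400,333),interpolation=2),cv2.resize(b[170:320,270:450],(400,333),interpolation=2)]))
plan([.45,-.2,.3],-np.pi/2-.043)
E
```

```text
clock: 10.68
tool_pos: [0.5326, -0.0407, 0.3674]
tool_rot: [2.963, 1.566, -0.222]
wrist_force: [0.2, 0.9, 0.2]
gripper_width: 0.0007
pos [ 0.5319 -0.0405  0.3643] yang -1.6139994154571926 t 10.825 w -0.00010836929256226615 F [-1.045  -0.0442 -0.5711]
slide cm [ 6.4322 16.2851  7.483 ] twist [-0.0002  0.0012  0.0002]
```

View pics/z10.png

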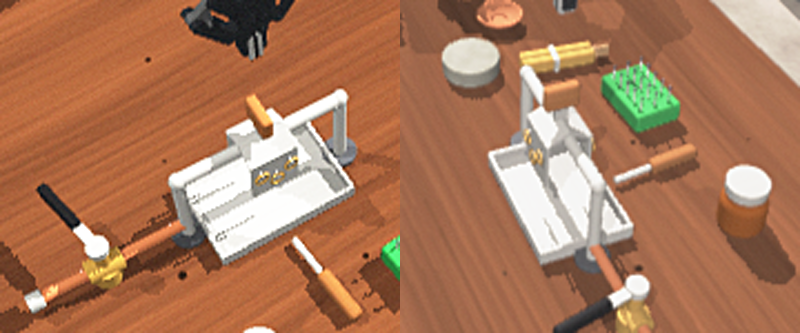

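View pics/wrist7.png

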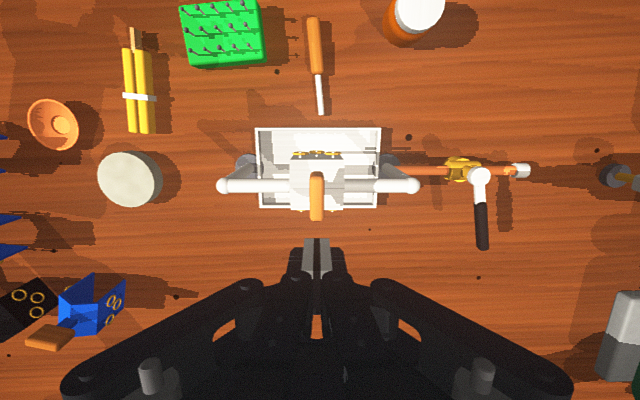

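```bash
python3 - <<'E'
from h import *
s=dict(np.load('pics/wrist7.npz'));f=s['frame']
k=((f.max(2)<60)).astype(np.uint8);k[:200]=0;k[255:]=0;k[:,:470]=0;k[:,495:]=0
ys,xs=np.nonzero(k);
P=np.array([onz(s,u,v,.078) for u,v in zip(xs,ys)]);c=P.mean(0);w,V=np.linalg.eigh(np.cov(P[:,:2].T))
d=V[:,1];d=d*np.sign(-d[0]);print(len(xs),c,d,(P[:,:2]-c[:2])@d.min() if 0 else '')
t=(P[:,:2]-c[:2])@d;print(t.min(),t.max())
a=np.arctan2(d[1],d[0]);print('opening',(a-(np.pi-.043))%(2*np.pi)); print('axis est',c[:2]-.071*d, onz(s,480,175,.08))
b=np.array([.5317,-.04])-.21*np.array([.043,.999]);print('axis from bar',b)
for q in (.2,.785):
    for r in(.075,): an=np.pi-.043+q;print(q,b+r*np.array([np.cos(an),np.sin(an)]))
E
```

```text
150 [ 0.4516 -0.2586  0.078 ] [-0.9814 -0.1918] 
-0.03621716564904383 0.03314775215721363
opening 0.2359910094614417
axis est [ 0.5212 -0.2449] [ 0.5258 -0.2499  0.08  ]
axis from bar [ 0.5227 -0.2498]
0.2 [ 0.4486 -0.2615]
0.785 [ 0.4674 -0.3005]
```

```bash
python3 - <<'E'
from h import *
plan([.449,-.262,.25],-1.394)
E
```

```text
pos [ 0.5319 -0.0405  0.3643] yang -1.6139994154571926 t 10.825 w -0.00010836929256226615 F [-1.045  -0.0442 -0.5711]
slide cm [11.4308 22.4846  7.3092] twist [-0.22    0.0011  0.0003]
```

```bash
python3 -m crank '{"slide":[[0,3,1],[0,8,2.5],[0,13,4],[0,18,6],[1,22,7.2],[4,22.5,7.3],[8,22.5,7.3],[11.4,22.5,7.3],[11.4,22.5,7.3],[11.4,22.5,7.3]],"twist":[[-0.05,0,0],[-0.1,0,0],[-0.15,0,0],[-0.2,0,0],[-0.22,0,0],[-0.22,0,0],[-0.22,0,0],[-0.22,0,0],[-0.22,0,0],[-0.22,0,0]],"jaw":[1,1,1,1,0.8,0.6,0.5,0.45,0.45,0.45]}'
python3 - <<'E'
from h import *
s=snap('wrist','wrist8')
plan([.449,-.262,.126],-1.394)
print(proj(s,[[.449,-.262,.072],[.523,-.249,.08]]))
E
```

```text
clock: 12.08
tool_pos: [0.45, -0.2625, 0.2518]
tool_rot: [2.331, 1.57, -0.634]
wrist_force: [0.2, -0.6, 0.1]
gripper_width: 0.0471
pos [ 0.4501 -0.2626  0.2523] yang -1.3938531215802088 t 12.125 w 0.04734467212068251 F [-0.1964 -0.4384  0.7011]
slide cm [12.6253 -0.1022  0.1201] twist [ 0.0001 -0.0016 -0.0017]
[[314.8911 200.9178]
 [315.007  115.7271]]
```

View pics/wrist8.png

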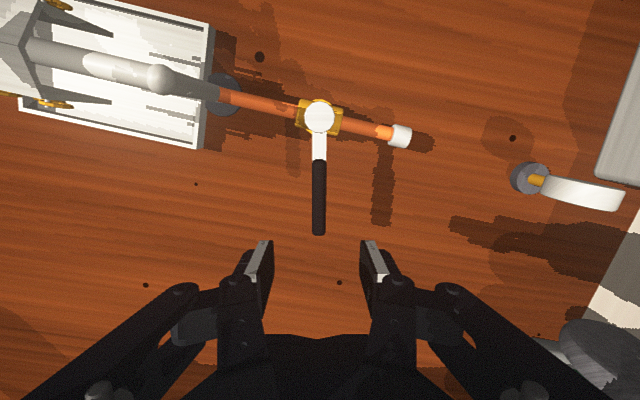

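```bash
python3 -m crank '{"slide":[[2,0,0],[5,0,0],[8,0,0],[10,0,0],[11.5,0,0],[12.5,0,0],[12.5,0,0]],"twist":[[0,0,0],[0,0,0],[0,0,0],[0,0,0],[0,0,0],[0,0,0],[0,0,0]],"jaw":[0.45,0.45,0.45,0.45,0.45,0.45,0.45]}'
python3 - <<'E'
from h import *
s=snap('wrist','wrist9')
plan([.449,-.262,.126],-1.394)
E
```

```text
clock: 13.0
tool_pos: [0.4497, -0.2623, 0.1259]
tool_rot: [-1.202, 1.571, 2.116]
wrist_force: [-0.2, 0.2, 0.7]
gripper_width: 0.0472
pos [ 0.4499 -0.2624  0.1263] yang -1.3939516453253193 t 13.05 w 0.046896023151538395 F [ 0.7786 -0.0215 -0.4944]
slide cm [ 0.0322 -0.0583  0.0765] twist [ 0.     -0.0005 -0.0005]
```

View pics/wrist9.png

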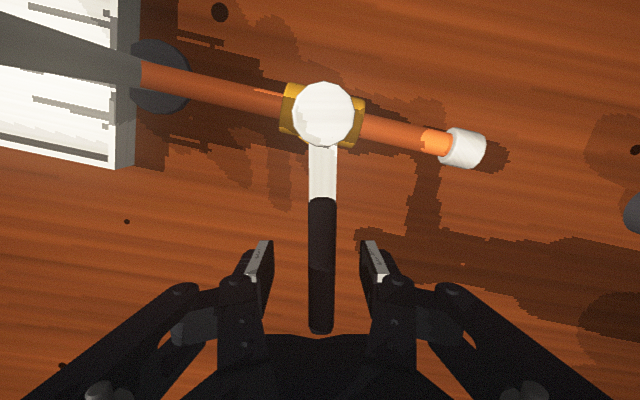

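```bash
python3 -m crank '{"slide":[[0,0,0],[0,0,0],[0,0,0],[0,0.89,-0.05],[0,1.76,-0.21],[0,2.61,-0.48],[0,3.43,-0.84],[0,4.07,-1.21],[0,4.31,-1.38],[0,4.31,-1.38]],"twist":[[0,0,0],[0,0,0],[0,0,0],[-0.12,0,0],[-0.24,0,0],[-0.36,0,0],[-0.48,0,0],[-0.58,0,0],[-0.62,0,0],[-0.62,0,0]],"jaw":[0.6,0.7,0.78,0.78,0.78,0.78,0.78,0.78,0.78,0.78]}'
python3 - <<'E'
from h import *
s=snap('wrist','wrist10');plan([.45,-.3,.126],-.8)
f=s['frame'];x=onz(s,0,0,0)
E
```

```text
clock: 14.3
tool_pos: [0.4708, -0.3023, 0.1259]
tool_rot: [2.66, 1.571, 0.315]
wrist_force: [-0.4, -0.5, -0.2]
gripper_width: 0.0186
pos [ 0.4708 -0.3023  0.1259] yang -0.7750021999878752 t 14.35 w 0.01884710989615563 F [-0.5519  0.2873 -0.0384]
slide cm [-0.0097 -1.6417  1.2918] twist [ 0.025  -0.0001 -0.0002]
```

View pics/wrist10.png

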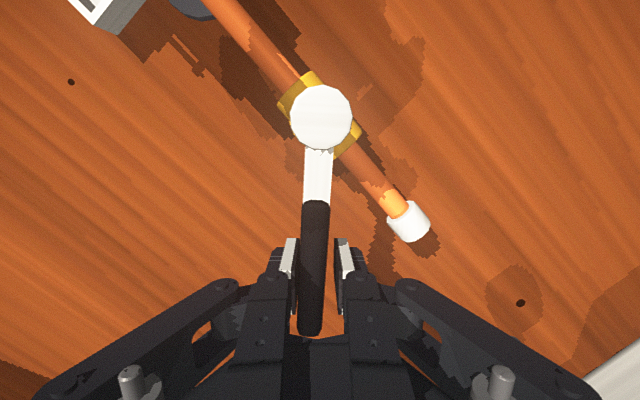

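```bash
python3 -m crank '{"slide":[[0,0,0],[0,0,0],[0,0,0],[-3,0,0],[-7,0,0],[-12,0,0],[-15,0,3],[-17,0,5],[-17,0,5],[-17,0,5]],"twist":[[0,0,0],[0,0,0],[0,0,0],[0,0,0],[0,0,0],[0,0,0],[0,0,0],[0,0,0],[0,0,0],[0,0,0]],"jaw":[0.6,0.5,0.45,0.45,0.45,0.45,0.45,0.45,0.45,0.45]}'
python3 - <<'E'
from h import *
s=snap('wrist','wrist11');snap('scene','scene11');snap('side','side11')
f=s['frame'];k=(f.max(2)<60).astype(np.uint8)
cv2.imwrite('pics/k.png',k*255)
a=cv2.imread('pics/scene11.png'); b=cv2.imread('pics/side11.png')
cv2.imwrite('pics/z12.png',np.hstack([cv2.resize(a[160:310,160:340],(400,333),interpolation=2),cv2.resize(b[170:320,270:450],(400,333),interpolation=2)]))
E
```

```text
clock: 15.6
tool_pos: [0.4358, -0.3375, 0.295]
tool_rot: [-1.883, 1.569, 2.055]
wrist_force: [0.2, -0.6, 1.0]
gripper_width: 0.0468
```

View pics/wrist11.png

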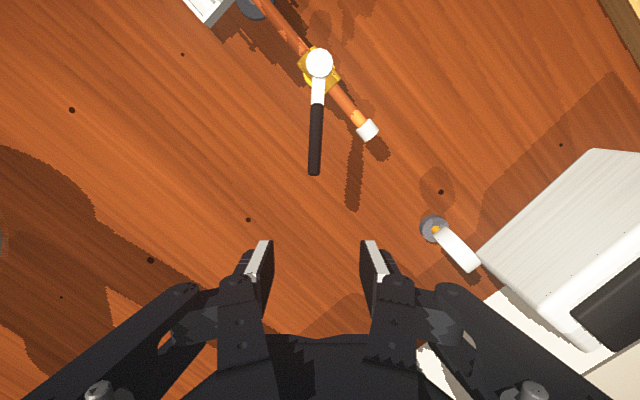

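View pics/z12.png

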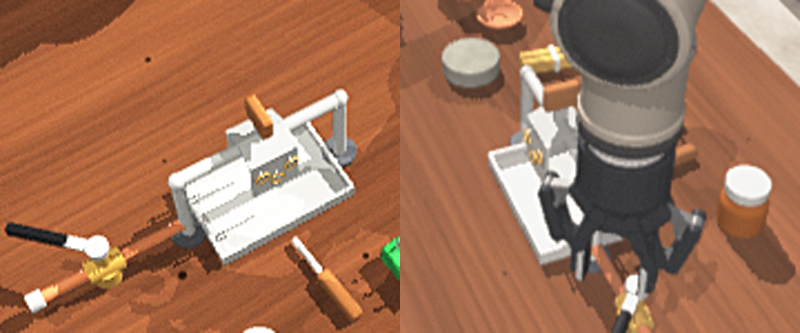

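View pics/scene11.png

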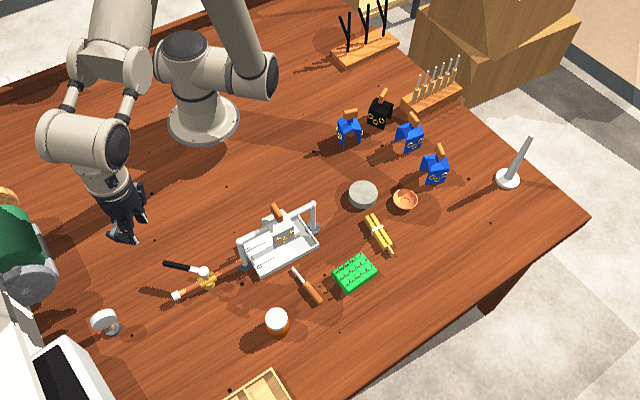

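```bash
python3 - <<'E'
from h import *
s=dict(np.load('pics/wrist11.npz'));f=s['frame']
k=(f.max(2)<70).astype(np.uint8);k[:102]=0;k[178:]=0;k[:,:302]=0;k[:,330:]=0
ys,xs=np.nonzero(k);P=np.array([onz(s,u,v,.076) for u,v in zip(xs,ys)]);c=P.mean(0);w,V=np.linalg.eigh(np.cov(P[:,:2].T))
d=V[:,1];d*=np.sign(-d[0]);a=np.arctan2(d[1],d[0]);print(len(xs),c,'opening pca',(a-(np.pi-.043))%(2*np.pi))
e=c[:2]-[.523,-.2495];print('from axis',(np.arctan2(e[1],e[0])-(np.pi-.043))%(2*np.pi),np.linalg.norm(e))
e=c[:2]-onz(s,319.5,62,.083)[:2];print('from cap',(np.arctan2(e[1],e[0])-(np.pi-.043))%(2*np.pi))
print(manip.read_state()['joint_vel'])
E
```

```text
465 [ 0.4677 -0.3034  0.076 ] opening pca 0.7617425489158958
from axis 0.8163014147557792 0.07721185484112689
from cap 0.7859338974316135
[-0.0003 -0.0011 -0.0053 -0.0015  0.0022 -0.0025]
```

The lever is at about 0.76–0.82 rad, the rack is hanging and the arm is clear, so I am handing in.

```bash
python3 -c "
from plant import manip
print(manip.hand_in())"
```

```text
the job is handed in; nothing more can be done
None
```

I hung the steel rack on the drying-stand bar, turned the valve lever to half open and handed the job in; the hand-in gave no verdict.

- **Rack:** I picked it up by its wooden grip and lowered it over the middle of the bar. I opened the fingers only after the wrist force showed it resting on the bar (about 6 N upward). The pictures after release show it hanging upright and square, one leg each side, about mid-bar.
- **Lever:** I straddled it loosely with the fingers, swept it along its arc, then let go and moved away. Three estimates from the last wrist picture gave 0.76, 0.79 and 0.82 rad. They differ by about 3 degrees, and all are well inside the allowed 0.576–0.995 rad.
- **Everything else:** The other objects appear unmoved in the last scene picture, though I checked that by eye and did not measure it. The arm stood clear of everything at the end. The clock read about 15.6 s when the last move ended.

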